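# Dust-off pot and half-open extraction gate

## Robot

A 7-joint arm with a two-finger parallel gripper is mounted at the origin on the work surface. World frame = base frame: x ahead of the robot, y to its left, z up, the work surface at z = 0. Lengths are in m, angles in rad, forces in N, time in s.
With the tool pointing down it reaches from about 0.425 to 0.875 m from the base axis. Payload 8.4 kg.
Tool frame: the origin (TCP) lies midway between the tips of the shut fingers; the grasp point (between the pads) lies r.pinch_z behind it (r.pinch_z is the distance from the TCP to the grasp point, in m); z points along the fingers, y is the direction in which the jaws open and shut (so a half turn about z gives the same grasp; the last joint's range is limited). The gripper opens to 87 mm and grips with 3 to 60 N. Pads are 19 mm wide; open, the fingers measure 117 mm over their backs; the gripper's body (75 mm by 190 mm) begins 51 mm behind the grasp point.
Start: joints at [1.039, 0.333, 0.04, 1.465, -0.013, 1.343, -0.059], TCP at [0.273, -0.59, 0.223] pointing down, gripper open.
Joint ranges: [-2.58, 2.58], [-0.38, 2.09], [-1.3, 1.39], [0.25, 2.4], [-1.5, 4.64], [0.08, 2.09], [-2.65, 2.65]. Speed limits (rad/s): [2.22, 2.22, 2.79, 2.79, 3.14, 3.14, 3.14].

## Interface

Orientations are given as a unit quaternion [x, y, z, w].
In Python, from rig import r, cams, ticket, spotter gives the robot as it stands. The module is installed in compiled form; this text tells all that it offers.
- The arm moves only by the tool send_rows, never from a script. Its argument "targets" is a list of rows, each a list of 5 numbers: the shift along the tool's x, y, z in cm, then the turn about the tool's z in rad, then the finger opening in cm, from 0 to 8.7. In form: [[tx, ty, tz, spin, fingers], ...]. A call has 1 to 8 rows; each row is the pose to reach, as a shift and turn from the pose commanded when the call began, along the tool's axes at that moment; what a row does not reach only later rows make up. A row lasts 1/12 s, in which the tool goes at most 41.7 mm and 7.16 degrees, less where a joint would pass 70% of its speed; a pose out of reach is approached as far as the arm can. A call with a gripper value outside its range is refused whole. The fingers move at their own pace and stop on an object; the grip force is fixed at half the most. Time passes only in rows, so rows that repeat a pose let the fingers close. It gives the time, the measured TCP pose, the force and the opening at its end, in the units of the state.
- r.get_obs(): the state, without advancing time (a new reading comes with each control period).
- cams.snapshot(name): name is "scene" or "side" or "wrist"; returns a dict with "frame" (420x560x3 uint8, blue, green, red), "intrinsics" (3x3 intrinsics, pixels), "k1" (the pictures are not rectified: a ray, as slopes to the right and down, at radius r is drawn at 1 + k1 r^2 times it, then the intrinsics apply), "world_to_cam" (4x4, takes a point from world to camera coordinates); the wrist camera has in their place "T_tool_cam" (4x4, takes a point from camera to tool coordinates, whose origin is the TCP and whose axes are the flange's). Camera axes: x right, y down, z forward; pixel columns grow to the right and rows downward; lengths in m; the calibration is good to about 2 mm. A picture is of the moment at which its call begins: read the wrist's pose just before it. There is no depth.
- ticket.sign_off(): hands the job in, once; it reports no verdict.
Trained networks look in a picture, given as the dict that the camera call returned (one of the last four; its "shot" number tells which), for a name from the list of things; names that differ only in an ending like _2 or _b are one class to them, and where a whole thing is asked for, a point or a joint stands for the part that bears it (a point fixed in the world has none). Each returns a list of dicts, best first, with "score" (0 to 1); they miss things now and then, are a little off and sometimes report something else, mostly with a low value. They report only what shows in the picture. A call takes as long as a camera call. They do not tell look-alikes from the thing itself.
- spotter.boxes_of(label, picture): "uv" ([column, row] in pixels, amid what is visible of it).
- spotter.tip_of(label, picture): "uv" ([column, row] in pixels: a listed point, or the origin of a listed thing).
The state is a dict: "time": time; "joint_positions": joint angles; "qd": joint speeds; "effort": joint torques, N m; "eef_pos": TCP position; "ee_rot": TCP orientation; "wrist_force": force on the tool from outside, world axes, zero at the start; "wrist_torque": the same for the moment, N m; "gripper_width": opening from 0.0 (shut) to 1.0 (fully open).
Only numpy, scipy, OpenCV 4.12 (cv2) and the standard library are available. Lean on these libraries where they do the work, as an engineer would, in place of code of your own. Each camera call takes 0.05 s, during which the arm holds its last target. There are 200 camera calls.

## Task

Take the larger of the two brass balls off its cork stand, lower it gently into the deep steel dust-off pot and let go of it only once it is down at the pot's floor. Then draw the sprung shutter of the extraction gate open by its upright tab to half of its travel, at no time far past half, and finish the program while still holding it steadily there against its spring. Leave the smaller ball, the graver and the jar where they are.

Things in the scene. Friction and masses are not known exactly. Their poses are not given: they have to be found in the camera images.
- big_ball_center (a point): Centre of the larger hollow brass ball, 50 mm in diameter, about 90 g. It is loose and sits on a fixed square cork stand (44 mm outside, square hole 24 mm, 20 mm tall), its centre about 42 mm above the bench; the two balls may change places.
- small_ball_center (a point): Centre of the smaller brass ball, 34 mm in diameter, loose on an identical fixed cork stand, its centre about 32 mm above the bench. Not to be disturbed.
- pot_floor (a point): Centre of the inner floor of the dust-off pot, a round open steel pot fixed on the bench: 140 mm inside diameter, 4 mm wall, flat floor 12 mm and rim 87 mm above the bench (75 mm deep); flat flange 176 mm across round its foot. The ball rests with its centre 25 mm above this point, anywhere on the floor. Pot and gate may change places.
- pot_rim (a point): Centre of the pot's open mouth, at rim height, 75 mm above pot_floor.
- gate: Extraction gate: grey box fixed on the bench, x from -90 to +115 mm, 100 mm wide (y), 57 mm tall; rails along both long sides, up to 69 mm above the bench; square air shaft (x +33 to +107) under the shutter; mounting plate 240 by 120 mm, 6 mm thick; brass spring barrel along its +y side. Origin on the bench, z up. The shutter opens towards the gate's own -x, which faces roughly to the robot.
- tab (a point): Grip point on the shutter's upright steel tab, 96 mm above the bench. The tab is 10 mm thick along the gate's x, 40 mm wide along y, stands from 64 to 118 mm above the bench and moves with the shutter; axes parallel to the gate's. In the gate's frame y = 0 and x = +10 mm closed, -25 mm at half travel. A pointer beside it runs along three white marks on the -y rail: closed, half, fully open.
- shutter (a joint): Travel of the sprung shutter in m: 0 = closed (where its spring holds it at the start), 0.070 = fully open; half travel = 0.035. It grows as the tab moves along the gate's -x. The spring pulls it shut with 3 N at 0, rising by 1.5 N per cm (about 8 N at half, 13.5 N fully open), plus about 0.4 N of friction; let go, it slides shut.
- graver_mid (a point): Bystander: a graver lying on the bench, pear-shaped wooden handle (34 mm at its thickest) and thin steel shank, 153 mm long in all. The point is in the handle.
- jar_mid (a point): Bystander: a small amber glass jar with a metal cap, 52 mm in diameter, 60 mm tall, standing on the bench. The point is half-way up.
Mind the look-alikes: they are no part of the job. What is shaped like the part that bears big_ball_center but black or red is not meant.

How it is judged:
By the outcome, as a careful person would: the job done as asked, in the order asked, and still so for the second after the job is handed in, while the arm keeps its last pose, push and grip.
It also fails if it takes over 54 s, if anything falls off the work surface, if the arm or the gripper's body presses on something with over 40 N, if the wrist force passes 120 N, or if a joint passes its speed limit or range.

## Working session

There is one attempt and no reset: what is moved stays moved. The work goes in short steps, Python scripts to look and compute and a tool call to move; the robot and the scene stay as the last step left them, time stands still between calls to the robot, and variables do not carry over. Pictures are saved under pics/ and viewed, about 8 in all and at most 12, crops included, and the job is handed in when it is done.

Besides the shell and the picture viewer there is one more tool, called after "Request:" by a JSON object that holds its "method" and its "body". send_rows: Moves the arm, as the interface text tells. Its arguments: {"type":"object","properties":{"targets":{"type":"array"}},"required":["targets"]}

```bash
mkdir -p pics; cat > h.py <<'E'
import numpy as np, cv2
from scipy.spatial.transform import Rotation as R
from rig import r, cams, ticket, spotter
def ray(p,uv,ob=None):
    K=np.array(p["intrinsics"]);k=p["k1"]
    d=np.array([(uv[0]-K[0,2])/K[0,0],(uv[1]-K[1,2])/K[1,1]]);s=d.copy()
    for _ in range(20): s=d/(1+k*(s@s))
    c=np.array([*s,1.])
    if "world_to_cam" in p:
        T=np.linalg.inv(np.array(p["world_to_cam"]))
    else:
        Tw=np.eye(4);Tw[:3,:3]=R.from_quat(ob["ee_rot"]).as_matrix();Tw[:3,3]=ob["eef_pos"]
        T=Tw@np.array(p["T_tool_cam"])
    return T[:3,3],T[:3,:3]@c
def atz(p,uv,z,ob=None):
    o,d=ray(p,uv,ob); return o+d*(z-o[2])/d[2]
def proj(p,X,ob=None):
    if "world_to_cam" in p: T=np.array(p["world_to_cam"])
    else:
        Tw=np.eye(4);Tw[:3,:3]=R.from_quat(ob["ee_rot"]).as_matrix();Tw[:3,3]=ob["eef_pos"]
        T=np.linalg.inv(Tw@np.array(p["T_tool_cam"]))
    c=T[:3,:3]@np.array(X)+T[:3,3]; s=c[:2]/c[2]; s=s*(1+p["k1"]*(s@s)); K=np.array(p["intrinsics"])
    return np.array([K[0,0]*s[0]+K[0,2],K[1,1]*s[1]+K[1,2]])
Z=dict(big_ball_center=.042,small_ball_center=.032,pot_floor=.012,pot_rim=.087,gate=0,tab=.096,graver_mid=.015,jar_mid=.03)
E
cat > a.py <<'E'
from h import *
np.set_printoptions(precision=3,suppress=True)
print(r.get_obs(), r.pinch_z)
ims=[]
for n in("scene","side"):
    p=cams.snapshot(n); ims.append(p["frame"]); cv2.imwrite(f"pics/{n}0.png",p["frame"])
    print(n,np.linalg.inv(p["world_to_cam"])[:3,3])
    for l,z in Z.items():
        for q in spotter.tip_of(l,p)[:3]: print(l,np.round(q["uv"]),round(q["score"],2),atz(p,q["uv"],z))
E
python3 a.py
```

```text
{'time': 0.0, 'joint_positions': array([ 1.039,  0.334,  0.04 ,  1.466, -0.013,  1.343, -0.059]), 'qd': array([-0.001,  0.   , -0.001, -0.001, -0.001,  0.002, -0.001]), 'effort': array([  0.001, -65.637,   1.335, -40.381,  -0.06 ,   0.045,   0.   ]), 'eef_pos': array([ 0.272, -0.59 ,  0.222]), 'ee_rot': array([ 0.977,  0.215, -0.   , -0.001]), 'wrist_force': array([ 0.178,  0.032, -0.403]), 'wrist_torque': array([ 0.018, -0.001, -0.004]), 'gripper_width': 0.998796478684045} 0.0187
scene [ 1.006 -0.468  0.912]
big_ball_center [210. 235.] 0.92 [ 0.432 -0.137  0.042]
big_ball_center [193. 218.] 0.8 [ 0.365 -0.137  0.042]
big_ball_center [246. 222.] 0.8 [ 0.457 -0.052  0.042]
small_ball_center [296. 185.] 0.53 [0.446 0.12  0.032]
pot_floor [352. 219.] 0.78 [0.605 0.155 0.012]
pot_floor [258. 320.] 0.72 [ 0.652 -0.187  0.012]
gate [256. 322.] 0.62 [ 0.645 -0.189  0.   ]
tab [258. 304.] 0.9 [ 0.658 -0.19   0.096]
graver_mid [149. 306.] 0.76 [ 0.474 -0.336  0.015]
jar_mid [334. 134.] 0.81 [0.379 0.33  0.03 ]
side [0.08  0.559 0.878]
big_ball_center [329. 202.] 0.87 [ 0.439 -0.13   0.042]
big_ball_center [362. 189.] 0.78 [ 0.396 -0.212  0.042]
big_ball_center [306. 232.] 0.58 [ 0.433 -0.023  0.042]
small_ball_center [264. 272.] 0.5 [0.448 0.114 0.032]
pot_floor [198. 252.] 0.59 [0.611 0.148 0.012]
pot_floor [268. 135.] 0.36 [ 0.731 -0.275  0.012]
pot_rim [196. 236.] 0.93 [0.598 0.154 0.087]
gate [271. 168.] 0.72 [ 0.649 -0.181  0.   ]
tab [269. 133.] 0.77 [ 0.668 -0.202  0.096]
graver_mid [361. 159.] 0.56 [ 0.465 -0.336  0.015]
graver_mid [218. 369.] 0.54 [0.395 0.329 0.015]
jar_mid [218. 370.] 0.86 [0.39  0.334 0.03 ]
```

```bash
python3 - <<'E'
import cv2,numpy as np
a=cv2.imread("pics/scene0.png");b=cv2.imread("pics/side0.png")
a=cv2.resize(a[90:390,110:410],(400,400));b=cv2.resize(b[70:400,140:440],(400,440))
o=np.zeros((440,800,3),np.uint8);o[:400,:400]=a;o[:,400:]=b
cv2.imwrite("pics/v1.png",o)
E
```

```text
(no output)
```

View pics/v1.png

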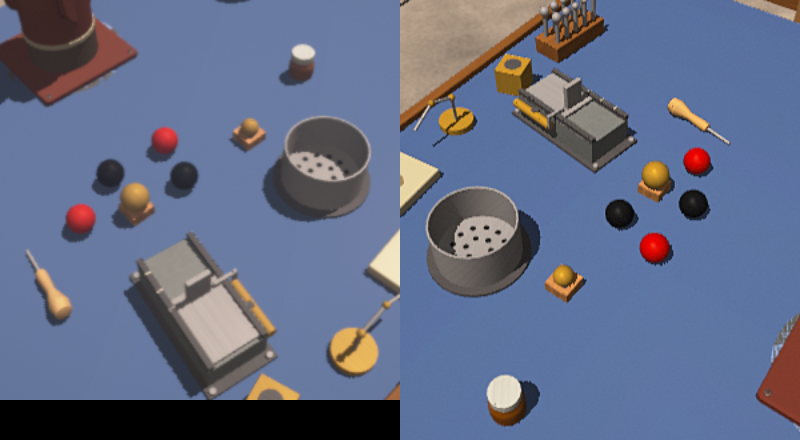

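Brass balls on cork: big at scene (210,235), small at (296,185). Look-alikes: black at (193,219) and (248,221), red at (233,194) and (170,253); these are not brass and not on cork, so (210,235) is the one meant. The gate, with its tab at (258,304), is in front; the pot is at (352,219).

```bash
python3 - <<'E'
from h import *
np.set_printoptions(precision=3,suppress=True)
s=cams.snapshot("scene");d=cams.snapshot("side")
def tri(a,b):
    A=[];B=[]
    for p,uv in((s,a),(d,b)):
        o,v=ray(p,uv);v/=np.linalg.norm(v);P=np.eye(3)-np.outer(v,v);A.append(P);B.append(P@o)
    return np.linalg.lstsq(np.vstack(A),np.hstack(B),rcond=None)[0]
print("ball",tri((210,235),(329,202)),"tab",tri((258,304),(269,133)))
for uv in((193,219),(248,221),(233,194),(170,253)): print(atz(s,uv,.025))
# brass mask ball outline
for p,uv in((s,(210,235)),(d,(329,202)),(s,(296,185)),(d,(264,272))):
    f=p["frame"];h=cv2.cvtColor(f,cv2.COLOR_BGR2HSV);u,v=uv
    print(h[v-12:v+22:3,u].tolist())
o=[cv2.resize(s["frame"][185:285,150:270],(480,400),interpolation=cv2.INTER_CUBIC)]
cv2.imwrite("pics/v2.png",o[0])
E
```

```text
ball [ 0.436 -0.135  0.042] tab [ 0.663 -0.194  0.105]
[ 0.356 -0.132  0.025]
[ 0.448 -0.039  0.025]
[ 0.358 -0.012  0.025]
[ 0.4   -0.229  0.025]
[[111, 88, 162], [114, 65, 157], [17, 150, 214], [18, 151, 218], [17, 149, 202], [17, 146, 183], [17, 137, 149], [16, 120, 106], [15, 104, 86], [10, 95, 94], [10, 111, 113], [10, 92, 86]]
[[112, 73, 139], [20, 206, 209], [20, 202, 225], [20, 202, 230], [19, 206, 204], [19, 202, 172], [19, 193, 127], [16, 170, 57], [14, 165, 179], [13, 162, 134], [119, 57, 142], [110, 107, 164]]
[[111, 89, 164], [111, 89, 163], [16, 123, 190], [17, 146, 194], [17, 138, 159], [15, 108, 104], [13, 77, 80], [12, 132, 215], [12, 129, 186], [9, 87, 91], [112, 80, 150], [111, 89, 164]]
[[109, 109, 161], [110, 109, 162], [110, 110, 163], [16, 137, 130], [19, 198, 194], [19, 200, 203], [20, 203, 187], [19, 190, 153], [9, 40, 45], [14, 163, 232], [14, 161, 222], [14, 165, 136]]
```

View pics/v2.png

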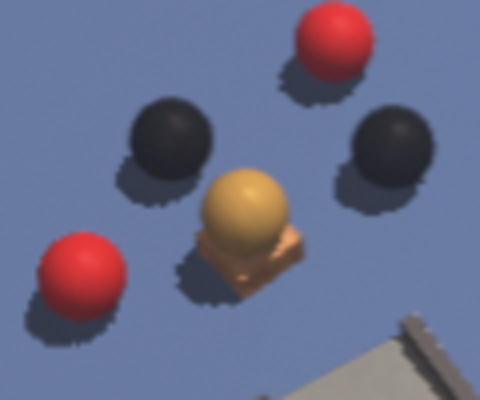

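The crop confirms the brass ball on cork at scene (210,235), with black and red balls around it and none of those on a stand. Moving above it, with the jaw axis in the free diagonal at about -49°.

Request:
{"method": "send_rows", "body": {"targets": [[3,-3,0,-0.05,7],[7,-7,0,-0.1,7],[11,-11,0,-0.15,7],[14,-14,0,-0.2,7],[17,-17.2,0,-0.25,7],[20,-20,0,-0.28,7],[23,-23,0,-0.28,7],[26,-26.3,0,-0.28,7]]}}

```text
time: 1.67
eef_pos: [0.387, -0.2749, 0.2229]
ee_rot: [0.937, 0.349, 0.0, 0.0]
wrist_force: [1.0, -1.0, 0.1]
gripper_width: 0.805
```

```bash
cat >> h.py <<'E'
def go(X,phi=None,ob=None):
    "shift in tool axes (cm) and spin to bring TCP to X with tool y at world angle phi (deg)"
    ob=ob or r.get_obs(); M=R.from_quat(ob["ee_rot"]).as_matrix()
    a=np.degrees(np.arctan2(M[1,1],M[0,1]))
    sp=None if phi is None else np.radians((a-phi+90)%180-90)
    print("t",round(ob["time"],2),"tcp",np.round(ob["eef_pos"],4),"yang",round(a,1),"tilt",np.round(M[:,2],3),"q",np.round(ob["joint_positions"],2),"F",np.round(ob["wrist_force"],1),"w",round(ob["gripper_width"]*8.7,2))
    print("  shift cm",np.round(M.T@(np.array(X)-ob["eef_pos"])*100,2),"spin",sp)
E
python3 -c "
from h import *
go([.436,-.135,.17],-49)"
```

```text
t 1.67 tcp [ 0.387  -0.2749  0.2229] yang -49.2 tilt [ 0.001 -0.001 -1.   ] q [ 0.75 -0.01 -0.22  1.86 -0.    1.29 -0.33] F [ 1.  -1.   0.1] w 7.01
  shift cm [12.86 -7.38  5.28] spin -0.0026605789654321125
```

Request:
{"method": "send_rows", "body": {"targets": [[3,-1.7,0,0,7],[6,-3.4,1,0,7],[9,-5.1,2,0,7],[12,-6.8,3,0,7],[12.8,-7.4,3.5,0,7],[12.8,-7.4,3.5,0,7],[12.8,-7.4,3.5,0,7]]}}

```text
time: 2.25
eef_pos: [0.4349, -0.1373, 0.1876]
ee_rot: [0.937, 0.349, -0.0, 0.0]
wrist_force: [1.4, -0.4, -0.4]
gripper_width: 0.805
```

```bash
cat > w.py <<'E'
from h import *
import sys
np.set_printoptions(precision=4,suppress=True)
ob=r.get_obs(); p=cams.snapshot("wrist"); cv2.imwrite(f"pics/{sys.argv[1]}.png",p["frame"])
for l in sys.argv[2:]:
    for q in spotter.tip_of(l,p)[:3]: print(l,np.round(q["uv"]),round(q["score"],2),atz(p,q["uv"],Z[l],ob))
E
python3 w.py w1 big_ball_center; python3 -c "
from h import *
go([.436,-.135,.029],-49)"
```

```text
big_ball_center [216. 118.] 0.98 [ 0.4537 -0.0385  0.042 ]
big_ball_center [284. 194.] 0.88 [ 0.4392 -0.1414  0.042 ]
big_ball_center [233. 239.] 0.85 [ 0.3627 -0.1326  0.042 ]
t 2.35 tcp [ 0.4349 -0.1386  0.188 ] yang -49.3 tilt [ 0. -0. -1.] q [ 0.6  -0.02 -0.38  1.94 -0.01  1.22 -0.64] F [ 0.3 -0.  -0.1] w 6.98
  shift cm [ 0.32 -0.21 15.9 ] spin -0.004599252789080952
```

View pics/w1.png

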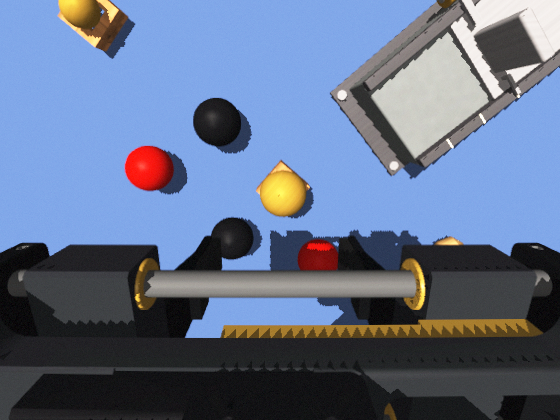

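Wrist view: the brass ball on its cork stand is at (283,193), the black ones at (217,121) and (233,238) and the reds at (149,168) and (318,253). The ball is centred between the jaws, and the fingers will clear its neighbours.

Request:
{"method": "send_rows", "body": {"targets": [[0.1,0.2,3,0,7],[0.2,0.3,6,0,7],[0.2,0.3,9,0,7],[0.2,0.3,11.5,0,7],[0.2,0.3,13.5,0,7],[0.2,0.3,15,0,7],[0.2,0.3,15.9,0,7],[0.2,0.3,15.9,0,7]]}}

```text
time: 3.02
eef_pos: [0.4372, -0.139, 0.0272]
ee_rot: [0.937, 0.348, -0.001, -0.001]
wrist_force: [-0.5, 0.1, -0.1]
gripper_width: 0.805
```

```bash
python3 -c "
from h import *
go([.438,-.1395,.029],-49)
ob=r.get_obs();p=cams.snapshot('wrist');cv2.imwrite('pics/w2.png',p['frame'])
for q in spotter.tip_of('big_ball_center',p)[:4]: print(q['uv'],q['score'],atz(p,q['uv'],.042,ob))
print(proj(p,[.438,-.1395,.042],ob))"
```

```text
t 3.02 tcp [ 0.4372 -0.139   0.0272] yang -49.3 tilt [-0.003  0.001 -1.   ] q [ 0.58  0.18 -0.39  2.11  0.09  0.87 -0.73] F [-0.5  0.1 -0.1] w 7.0
  shift cm [ 0.03  0.09 -0.18] spin -0.004744050121849785
[150.7, 125.0] 0.91 [ 0.45317949 -0.04441415  0.042     ]
[192.0, 329.1] 0.8 [ 0.37181456 -0.12826771  0.042     ]
[280.2, 264.8] 0.62 [ 0.43779185 -0.14019686  0.042     ]
[28.8, 209.2] 0.59 [ 0.37541068 -0.01922077  0.042     ]
[279.48694661 263.78894811]
```

View pics/w2.png

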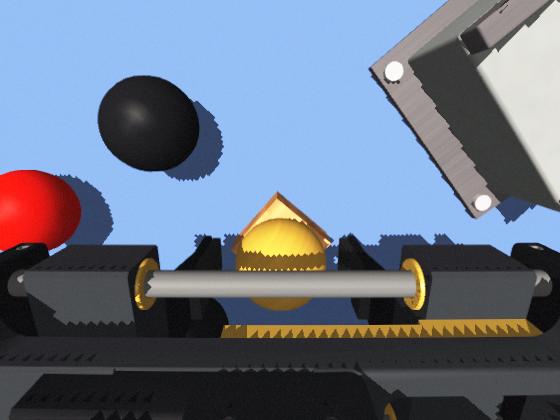

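The ball is centred between the pads at (281,264), as predicted. Closing after a small rise.

Request:
{"method": "send_rows", "body": {"targets": [[0,0.1,-0.2,0,7],[0,0.1,-0.2,0,4.5],[0,0.1,-0.2,0,4.5],[0,0.1,-0.2,0,4.5],[0,0.1,-0.2,0,4.5],[0,0.1,-0.2,0,4.5]]}}

```text
time: 3.62
eef_pos: [0.4393, -0.1388, 0.0308]
ee_rot: [0.937, 0.349, 0.0, 0.0]
wrist_force: [0.0, 0.6, 3.1]
gripper_width: 0.559
```

Request:
{"method": "send_rows", "body": {"targets": [[0,0,-1,0,4.5],[0,0,-2.5,0,4.5],[0,0,-5,0,4.5],[0,0,-8,0,4.5],[0,0,-11,0,4.5],[0,0,-14,0,4.5],[0,0,-16,0,4.5],[0,0,-16,0,4.5]]}}

```text
time: 4.28
eef_pos: [0.4413, -0.1393, 0.1957]
ee_rot: [0.937, 0.349, 0.003, 0.002]
wrist_force: [1.1, -1.2, -0.6]
gripper_width: 0.559
```

```bash
python3 - <<'E'
from h import *
np.set_printoptions(precision=4,suppress=True)
s=cams.snapshot("scene");d=cams.snapshot("side")
# rim ellipse fit by searching centre/yaw-free circle: average networks at rim, from both views
for p in(s,d):
    for l in("pot_rim","pot_floor"):
        for q in spotter.tip_of(l,p)[:2]: print(l,np.round(q["uv"],1),round(q["score"],2),atz(p,q["uv"],Z[l]))
f=s["frame"].copy();g=d["frame"].copy()
for p,im in((s,f),(d,g)):
  for z,rad in((.087,.074),(.087,.07),(0,.088)):
    pts=np.array([proj(p,[.602+rad*np.cos(t),.154+rad*np.sin(t),z]) for t in np.linspace(0,6.28,60)])
    cv2.polylines(im,[np.round(pts*16).astype(int)],True,(0,255,0) if z else (0,0,255),1,shift=4)
a=cv2.resize(f[150:290,280:420],(400,400));b=cv2.resize(g[170:310,130:270],(400,400))
cv2.imwrite("pics/v3.png",np.hstack([a,b]))
go([.602,.154,.2])
E
```

```text
pot_rim [355.2 200.1] 0.64 [0.6054 0.1505 0.087 ]
pot_rim [256.2 301.4] 0.51 [ 0.6486 -0.1864  0.087 ]
pot_floor [350.8 217. ] 0.83 [0.5976 0.1581 0.012 ]
pot_rim [197.7 237.2] 0.94 [0.5924 0.1546 0.087 ]
pot_floor [199.4 254.3] 0.93 [0.6046 0.1504 0.012 ]
t 4.58 tcp [ 0.4384 -0.1386  0.1894] yang -49.2 tilt [-0.002  0.001 -1.   ] q [ 0.61 -0.01 -0.39  1.93 -0.01  1.22 -0.64] F [-0.2 -0.9 -1.4] w 4.88
  shift cm [ 31.51 -11.44  -1.07] spin None
```

View pics/v3.png

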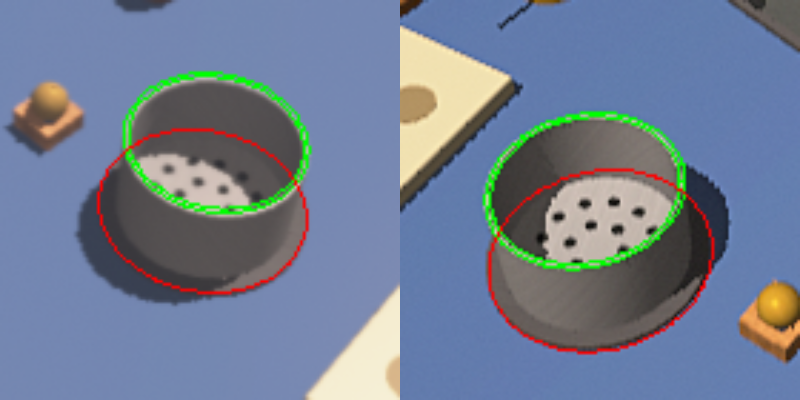

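The overlay circles fit the pot rim and foot in both views, so the pot centre is (0.602, 0.154). The opening of 4.9 cm means the ball is held. Carrying it over.

Request:
{"method": "send_rows", "body": {"targets": [[2.5,-0.9,0,0,4.5],[6,-2.2,0,0,4.5],[9.5,-3.4,0,0,4.5],[13,-4.7,0,0,4.5],[16.5,-6,0,0,4.5],[20,-7.3,0,0,4.5],[23.5,-8.5,0,0,4.5],[27,-9.8,0,0,4.5]]}}

```text
time: 5.25
eef_pos: [0.5796, 0.1132, 0.1894]
ee_rot: [0.937, 0.349, -0.001, -0.0]
wrist_force: [0.5, -0.7, 0.3]
gripper_width: 0.559
```

Request:
{"method": "send_rows", "body": {"targets": [[2.5,-0.9,0,0,4.5],[4,-1.4,0,0,4.5],[4.5,-1.6,0,0,4.5],[4.5,-1.6,0,0,4.5],[4.5,-1.6,0,0,4.5]]}}

```text
time: 5.67
eef_pos: [0.6024, 0.1524, 0.1897]
ee_rot: [0.937, 0.349, -0.001, 0.0]
wrist_force: [0.3, -0.1, -0.5]
gripper_width: 0.563
```

```bash
python3 -c "
from h import *
go([.602,.154,.026])"
```

```text
t 5.67 tcp [0.6024 0.1524 0.1897] yang -49.2 tilt [-0.002 -0.001 -1.   ] q [ 0.16  0.36 -0.61  1.55  0.21  1.3  -1.33] F [ 0.3 -0.1 -0.5] w 4.9
  shift cm [ 0.1  -0.13 16.37] spin None
```

Request:
{"method": "send_rows", "body": {"targets": [[0.1,-0.1,2,0,4.5],[0.1,-0.1,4.5,0,4.5],[0.1,-0.1,7.5,0,4.5],[0.1,-0.1,10.5,0,4.5],[0.1,-0.1,12.5,0,4.5],[0.1,-0.1,14,0,4.5],[0.1,-0.1,15,0,4.5],[0.1,-0.1,15,0,4.5]]}}

```text
time: 6.33
eef_pos: [0.6016, 0.1525, 0.0385]
ee_rot: [0.937, 0.348, -0.002, 0.0]
wrist_force: [-0.5, -0.1, -0.5]
gripper_width: 0.557
```

Request:
{"method": "send_rows", "body": {"targets": [[0,0,0.2,0,4.5],[0,0,0.4,0,4.5],[0,0,0.6,0,4.5],[0,0,0.8,0,4.5],[0,0,0.9,0,4.5],[0,0,1.0,0,4.5],[0,0,1.0,0,4.5],[0,0,1.0,0,4.5]]}}

```text
time: 7.0
eef_pos: [0.603, 0.1548, 0.0306]
ee_rot: [0.937, 0.349, 0.0, -0.0]
wrist_force: [-0.3, -0.3, -1.6]
gripper_width: 0.558
```

Request:
{"method": "send_rows", "body": {"targets": [[0,0,0.1,0,4.5],[0,0,0.2,0,4.5],[0,0,0.3,0,4.5],[0,0,0.3,0,4.5],[0,0,0.3,0,4.5]]}}

```text
time: 7.42
eef_pos: [0.6029, 0.1548, 0.0274]
ee_rot: [0.937, 0.349, -0.0, -0.0]
wrist_force: [-1.1, 0.5, -2.1]
gripper_width: 0.558
```

Request:
{"method": "send_rows", "body": {"targets": [[0,0,0.1,0,4.5],[0,0,0.2,0,4.5],[0,0,0.2,0,4.5],[0,0,0.2,0,4.5]]}}

```text
time: 7.75
eef_pos: [0.6034, 0.155, 0.0261]
ee_rot: [0.937, 0.349, 0.0, 0.0]
wrist_force: [-0.6, 0.1, 4.2]
gripper_width: 0.557
```

Request:
{"method": "send_rows", "body": {"targets": [[0,0,0.05,0,4.5],[0,0,0.05,0,4.5],[0,0,0.05,0,4.5]]}}

```text
time: 8.0
eef_pos: [0.6035, 0.1551, 0.026]
ee_rot: [0.937, 0.349, 0.001, 0.0]
wrist_force: [-1.5, -0.2, 8.1]
gripper_width: 0.564
```

The force has risen to 8 N at the expected height, so the ball is on the floor. Releasing it gently and rising.

Request:
{"method": "send_rows", "body": {"targets": [[0,0,-0.05,0,5.0],[0,0,-0.05,0,5.2],[0,0,-0.05,0,5.5],[0,0,-0.05,0,6],[0,0,-0.05,0,6.4],[0,0,-0.05,0,6.4],[0,0,-0.05,0,6.4]]}}

```text
time: 8.58
eef_pos: [0.6029, 0.1547, 0.0254]
ee_rot: [0.937, 0.349, -0.0, -0.0]
wrist_force: [-0.1, 0.8, 1.4]
gripper_width: 0.726
```

Request:
{"method": "send_rows", "body": {"targets": [[0,0,-1,0,6.4],[0,0,-2.5,0,6.4],[0,0,-5,0,6.4],[0,0,-8,0,6.4],[0,0,-12,0,6.4],[0,0,-15,0,6.4],[0,0,-18,0,6.4],[0,0,-18,0,6.4]]}}

```text
time: 9.25
eef_pos: [0.6056, 0.1562, 0.2133]
ee_rot: [0.937, 0.349, 0.005, 0.001]
wrist_force: [2.3, 0.2, 0.4]
gripper_width: 0.739
```

```bash
python3 - <<'E'
from h import *
np.set_printoptions(precision=4,suppress=True)
p=cams.snapshot("side")
for q in spotter.tip_of("big_ball_center",p)[:4]: print(np.round(q["uv"],1),round(q["score"],2),atz(p,q["uv"],.037))
# gate frame: view in side + scene, fit
a=p["frame"];cv2.imwrite("pics/side3.png",a)
s=cams.snapshot("scene");cv2.imwrite("pics/scene3.png",s["frame"])
A=cv2.resize(a[90:210,210:330],(400,400),interpolation=cv2.INTER_CUBIC)
B=cv2.resize(s["frame"][255:395,190:330],(400,400),interpolation=cv2.INTER_CUBIC)
C=cv2.resize(a[170:310,130:270],(400,200))
o=np.zeros((600,800,3),np.uint8);o[:400,:400]=B;o[:400,400:]=A;o[400:,400:]=C
cv2.imwrite("pics/v4.png",o)
go([.66,-.19,.2])
E
```

```text
[330.9 254.5] 0.85 [ 0.3554 -0.0042  0.037 ]
[306.2 229.1] 0.63 [ 0.4389 -0.0325  0.037 ]
[358.5 189.2] 0.61 [ 0.4045 -0.2126  0.037 ]
[193.8 249.9] 0.55 [0.6076 0.1604 0.037 ]
t 9.4 tcp [0.603  0.1547 0.2059] yang -49.2 tilt [ 0.001 -0.    -1.   ] q [ 0.16  0.35 -0.61  1.53  0.21  1.32 -1.33] F [ 0.6 -0.3 -0.9] w 6.4
  shift cm [-18.23  29.81   0.6 ] spin None
```

View pics/v4.png

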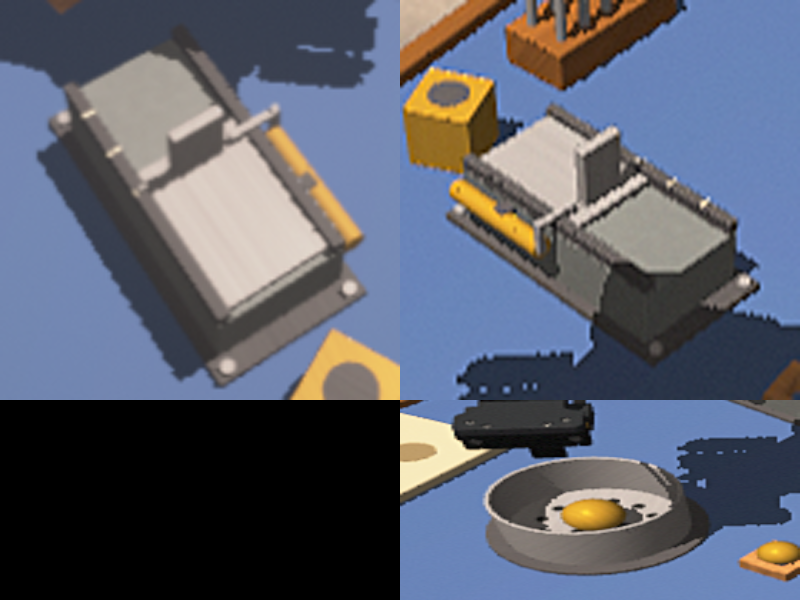

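Big ball rests inside the pot (side view, about (194,250)). Next, the gate yaw from the plate's corner screws.

```bash
python3 - <<'E'
from h import *
np.set_printoptions(precision=4,suppress=True)
s=cams.snapshot("scene");d=cams.snapshot("side")
P=lambda p,L:[atz(p,u,.008) for u in L]
a=P(s,[(211,297),(269.8,383.1),(312.5,355.5)]);b=P(d,[(227.4,153.6),(286.8,195),(315.6,174.9)])
for n,x in zip(("-x-y","+x-y","+x+y"),a):print("scene",n,x)
for n,x in zip(("+x+y","-x+y","-x-y"),b):print("side",n,x)
v=[a[1]-a[0],b[0]-b[1]];print([np.degrees(np.arctan2(x[1],x[0])) for x in v],[np.linalg.norm(x) for x in v])
w=[a[2]-a[1],b[1]-b[2]];print([np.degrees(np.arctan2(x[1],x[0]))-90 for x in w],[np.linalg.norm(x) for x in w])
print("centres",(a[0]+a[2])/2,(b[0]+b[2])/2)
E
```

```text
scene -x-y [ 0.5416 -0.224   0.008 ]
scene +x-y [ 0.764  -0.2558  0.008 ]
scene +x+y [ 0.7798 -0.1567  0.008 ]
side +x+y [ 0.7756 -0.1505  0.008 ]
side -x+y [ 0.5525 -0.117   0.008 ]
side -x-y [ 0.5329 -0.22    0.008 ]
[np.float64(-8.12275385382677), np.float64(-8.529671339198218)] [np.float64(0.22471166788248984), np.float64(0.22560159159700616)]
[np.float64(-9.03941712605534), np.float64(-10.798568279094852)] [np.float64(0.10032176524869271), np.float64(0.10484789590742845)]
centres [ 0.6607 -0.1904  0.008 ] [ 0.6542 -0.1852  0.008 ]
```

Request:
{"method": "send_rows", "body": {"targets": [[-2,3.3,0,-0.1,6.4],[-4,6.6,0,-0.2,6.4],[-6.1,9.9,0,-0.3,6.4],[-8.1,13.2,0,-0.4,6.4],[-10.2,16.5,0,-0.5,6.4],[-12.2,19.8,0,-0.6,6.4],[-14.2,23.1,0,-0.71,6.4],[-16.2,26.4,0,-0.71,6.4]]}}

```text
time: 10.17
eef_pos: [0.6524, -0.1529, 0.2041]
ee_rot: [0.755, 0.656, -0.001, -0.001]
wrist_force: [0.9, 0.2, 0.3]
gripper_width: 0.734
```

```bash
python3 -c "
from h import *
go([.6575,-.188,.2],-8.5)"
```

```text
t 10.17 tcp [ 0.6524 -0.1529  0.2041] yang -8.1 tilt [-0.002  0.001 -1.   ] q [ 0.59  0.45 -0.6   1.41  0.25  1.36 -0.15] F [0.9 0.2 0.3] w 6.39
  shift cm [-3.4   1.    0.41] spin 0.007400159426537358
```

Request:
{"method": "send_rows", "body": {"targets": [[-2.5,0.8,0,0,6.4],[-3.2,1,0,0,6.4],[-3.2,1,0,0,6.4],[-3.2,1,0,0,6.4]]}}

```text
time: 10.5
eef_pos: [0.6579, -0.1829, 0.2044]
ee_rot: [0.757, 0.653, -0.0, -0.001]
wrist_force: [-0.3, 0.8, -0.3]
gripper_width: 0.736
```

```bash
python3 w.py w5 tab gate; python3 -c "
from h import *
go([.6575,-.188,.2],-8.5)"
```

```text
tab [278. 206.] 0.79 [ 0.6566 -0.1847  0.096 ]
gate [274. 186.] 0.65 [ 0.6515 -0.1849  0.    ]
t 10.65 tcp [ 0.6584 -0.1814  0.2055] yang -8.3 tilt [-0.     0.001 -1.   ] q [ 0.61  0.47 -0.58  1.37  0.26  1.37 -0.11] F [0.3 1.1 0.2] w 6.37
  shift cm [-0.67  0.01  0.55] spin 0.003444947837962687
```

View pics/w5.png

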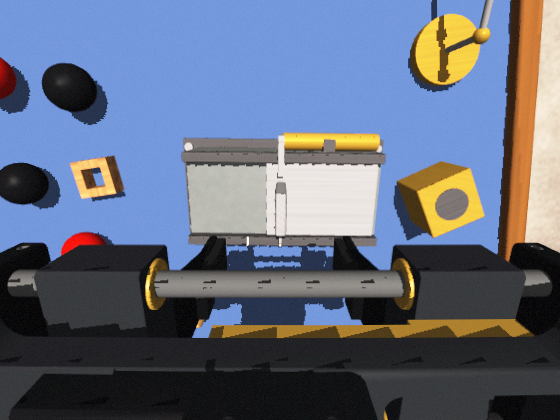

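Wrist view: the gate's rails run horizontal in the picture, so the jaws line up with the gate's x. The tab top is at (280,205), the white marks for closed and half are at (280,240) and (249,240), and the empty cork stand is at (96,178). Descending around the tab.

Request:
{"method": "send_rows", "body": {"targets": [[-0.2,0,2,0,5],[-0.4,-0.1,4.5,0,5],[-0.4,-0.1,7,0,5],[-0.4,-0.1,9,0,5],[-0.4,-0.1,10.5,0,5],[-0.4,-0.1,11.7,0,5],[-0.4,-0.1,12.5,0,5],[-0.4,-0.1,12.5,0,5]]}}

```text
time: 11.32
eef_pos: [0.656, -0.1868, 0.0791]
ee_rot: [0.757, 0.653, -0.001, -0.001]
wrist_force: [-0.2, -0.2, -0.2]
gripper_width: 0.575
```

```bash
python3 w.py w6 tab; python3 -c "
from h import *
go([.657,-.186,.079],-8.5)
im=cv2.imread('pics/w6.png'); d=cams.snapshot('side'); cv2.imwrite('pics/side6.png',d['frame'])
o=np.zeros((420,800,3),np.uint8);o[:300,:400]=cv2.resize(im,(400,300));o[:400,400:]=cv2.resize(d['frame'][90:210,210:330],(400,400),interpolation=cv2.INTER_CUBIC)
cv2.imwrite('pics/v6.png',o)"
```

```text
tab [281. 268.] 0.84 [ 0.657  -0.1887  0.096 ]
t 11.42 tcp [ 0.6571 -0.1874  0.0812] yang -8.4 tilt [ 0.001 -0.    -1.   ] q [ 0.61  0.56 -0.56  1.51  0.31  1.16 -0.15] F [ 0.  -1.   0.9] w 5.01
  shift cm [ 0.13 -0.03  0.22] spin 0.0009420543941709915
```

View pics/v6.png

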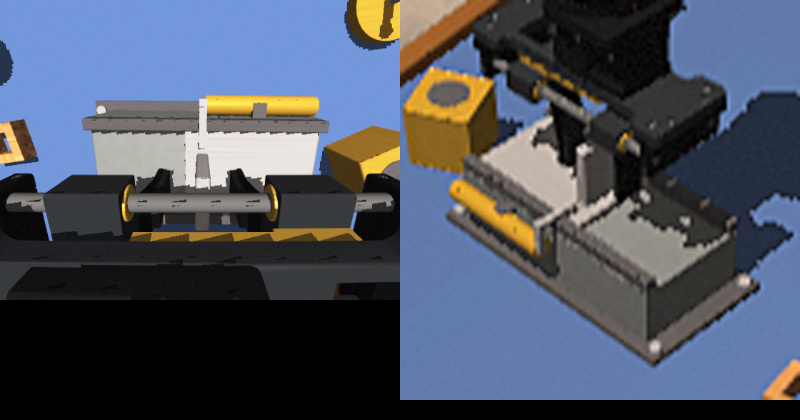

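The tab stands midway between the fingers (left panel, (203,185)). Closing.

Request:
{"method": "send_rows", "body": {"targets": [[0,0,0.2,0,3],[0,0,0.2,0,2],[0,0,0.2,0,1.2],[0,0,0.2,0,0.6],[0,0,0.2,0,0.6],[0,0,0.2,0,0.6],[0,0,0.2,0,0.6],[0,0,0.2,0,0.6]]}}

```text
time: 12.13
eef_pos: [0.6572, -0.1879, 0.0786]
ee_rot: [0.758, 0.653, 0.0, 0.0]
wrist_force: [3.3, -0.8, -2.0]
gripper_width: 0.113
```

```bash
python3 -c "
from h import *
np.save('c.npy',r.get_obs()['eef_pos'])
go([.657,-.186,.079],-8.5)"
```

```text
t 12.13 tcp [ 0.6572 -0.1879  0.0786] yang -8.5 tilt [ 0.001  0.    -1.   ] q [ 0.61  0.56 -0.55  1.51  0.31  1.16 -0.15] F [ 3.3 -0.8 -2. ] w 0.98
  shift cm [ 0.18 -0.04 -0.04] spin 0.00011367822255009622
```

Request:
{"method": "send_rows", "body": {"targets": [[0,-0.4,0,0,0.6],[0,-0.8,0,0,0.6],[0,-1.2,0,0,0.6],[0,-1.6,0,0,0.6],[0,-2,0,0,0.6],[0,-2.4,0,0,0.6],[0,-2.8,0,0,0.6],[0,-3,0,0,0.6]]}}

```text
time: 12.8
eef_pos: [0.6273, -0.1832, 0.0787]
ee_rot: [0.757, 0.653, 0.001, 0.001]
wrist_force: [7.1, -0.2, -6.2]
gripper_width: 0.111
```

Request:
{"method": "send_rows", "body": {"targets": [[0,-0.2,0,0,0.6],[0,-0.4,0,0,0.6],[0,-0.4,0,0,0.6],[0,-0.4,0,0,0.6]]}}

```text
time: 13.13
eef_pos: [0.6236, -0.1825, 0.0787]
ee_rot: [0.757, 0.653, 0.001, 0.001]
wrist_force: [7.1, -0.6, -4.7]
gripper_width: 0.118
```

```bash
python3 - <<'E'
from h import *
np.set_printoptions(precision=4,suppress=True)
ob=r.get_obs();c=np.load('c.npy');g=np.array([np.cos(np.radians(-8.5)),np.sin(np.radians(-8.5)),0])
print("travel",-(ob["eef_pos"]-c)@g*1000,"F along",np.array(ob["wrist_force"])@g)
go([.657,-.186,.079],-8.5)
p=cams.snapshot("wrist");s=cams.snapshot("scene");d=cams.snapshot("side")
for n,q in(("w",p),("sc",s),("si",d)):
    for k in spotter.tip_of("tab",q)[:1]: print(n,k["uv"],k["score"],atz(q,k["uv"],.096,ob))
o=np.zeros((560,800,3),np.uint8)
o[:400,:400]=cv2.resize(s["frame"][255:375,190:310],(400,400),interpolation=cv2.INTER_CUBIC)
o[:400,400:]=cv2.resize(p["frame"][150:300,205:355],(400,400),interpolation=cv2.INTER_CUBIC)
o[400:,:160]=cv2.resize(d["frame"][90:210,210:330],(160,160))
cv2.imwrite("pics/v7.png",o)
E
```

```text
travel 33.95205873733374 F along 7.159742642860955
t 13.13 tcp [ 0.6236 -0.1825  0.0787] yang -8.5 tilt [ 0.002  0.    -1.   ] q [ 0.65  0.5  -0.57  1.6   0.29  1.12 -0.14] F [ 7.1 -0.6 -4.7] w 1.02
  shift cm [ 0.15  3.35 -0.03] spin 0.0004105283900024881
w [276.4, 265.6] 0.71 [ 0.6225 -0.1823  0.096 ]
sc [247.7, 288.5] 0.89 [ 0.62   -0.1831  0.096 ]
si [278.5, 139.6] 0.6 [ 0.6336 -0.1947  0.096 ]
```

View pics/v7.png

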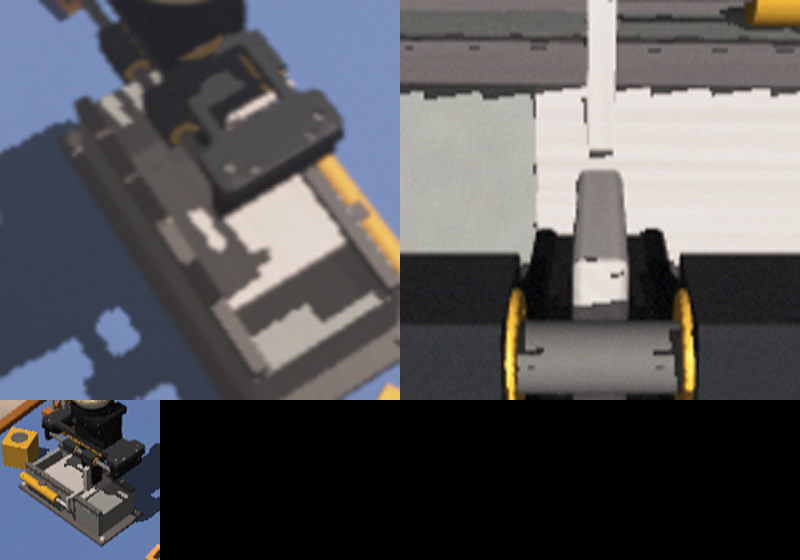

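Travel is about 34–35 mm at 7–8 N of spring force. The scene crop shows the shutter clearly drawn back, and the wrist crop shows the tab held between the pads. Adding 0.5 mm and holding there to check it is steady.

Request:
{"method": "send_rows", "body": {"targets": [[0,-0.05,0,0,0.6],[0,-0.05,0,0,0.6],[0,-0.05,0,0,0.6],[0,-0.05,0,0,0.6],[0,-0.05,0,0,0.6],[0,-0.05,0,0,0.6],[0,-0.05,0,0,0.6],[0,-0.05,0,0,0.6]]}}

```text
time: 14.1
eef_pos: [0.6233, -0.1825, 0.0786]
ee_rot: [0.757, 0.653, 0.001, 0.001]
wrist_force: [8.1, 0.6, -6.2]
gripper_width: 0.113
```

```bash
python3 - <<'E'
from h import *
np.set_printoptions(precision=4,suppress=True)
ob=r.get_obs();c=np.load('c.npy');g=np.array([np.cos(np.radians(-8.5)),np.sin(np.radians(-8.5)),0])
tr=-(ob["eef_pos"]-c)@g*1000;F=np.array(ob["wrist_force"])@g
print("travel",tr,"F",F,"w",ob["gripper_width"]*8.7,ob["time"])
p=cams.snapshot("side")
for l in("small_ball_center","graver_mid","jar_mid"):
    print(l,[(np.round(q["uv"]),round(q["score"],2)) for q in spotter.tip_of(l,p)[:2]])
for q in spotter.tip_of("big_ball_center",p): print(np.round(q["uv"]),round(q["score"],2),atz(p,q["uv"],.037))
if 32<tr<37 and 5<F<12 and .8<ob["gripper_width"]*8.7<1.2: print("signed",ticket.sign_off())
E
```

```text
travel 34.265698789649335 F 7.903290271899693 w 0.9831140938377408 14.1
small_ball_center [(array([263., 273.]), 0.77), (array([198., 250.]), 0.7)]
graver_mid [(array([280., 144.]), 0.57)]
jar_mid [(array([220., 369.]), 0.75)]
[330. 253.] 0.95 [ 0.3593 -0.0067  0.037 ]
[308. 230.] 0.79 [ 0.4343 -0.0322  0.037 ]
[360. 223.] 0.63 [ 0.3488 -0.1194  0.037 ]
[362. 190.] 0.62 [ 0.3963 -0.2159  0.037 ]
[197. 251.] 0.59 [0.5987 0.1585 0.037 ]
the job is handed in; nothing more can be done
signed None
```

The job is handed in at about 14.2 s of robot time, well inside the 54 s limit.

- **Ball:** I took the larger brass ball off its cork stand and lowered it into the pot. I opened the gripper only after about 8 N of contact force at the expected floor height. Afterwards it showed inside the pot in the side picture.
- **Shutter:** I gripped the tab and drew the shutter open in small steps without going past half. It is still held there: the tool measured 34.3 mm of travel since the grip, against 35 mm for half. The spring force was 7.9 N, about 8 N expected, and the opening of 9.8 mm fits the 10 mm tab.
- **Tab readings that disagreed:** After the pull but before the last half-millimetre, the wrist picture agreed with the tool, at about 34–35 mm. The scene picture gave about 38 mm and the side picture was off too. I trusted the tool and the spring force.
- **Bystanders:** The small ball and jar were found within about 2 pixels of where they started.
- **Check that failed:** The last side picture missed the graver, reporting only a false match at the gate. I did not view it again, but the arm was never near it at low height.

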